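# Dispense the large coffee ball with its pedal

### The job

Two pedal-operated coffee-ball dispensers stand on the bar, alike but for the ball waiting in the chute. On the one that holds the larger ball, push the pedal all the way down to its stop and keep it down for about a second so that the ball rolls into the pocket at the front of its chute, then let the pedal come back up. Leave the other dispenser's pedal alone.

Things in the scene. Friction and masses are not known exactly. Their poses are not given: they have to be found in the camera images.
- large_pad (a point): Top centre of the pedal pad to press, on the white dispenser (215 x 150 mm, under 105 mm high) holding the larger ball. Pad: level aluminium plate with dark ribs, 52 x 52 mm, top 52 mm above the bar. x points back along the pedal to its hinge, 145 mm off; z up; y left, to the open sloping chute, centre line 80 mm off, 52 mm wide. 25 mm free each side of the pad. It tilts with the pedal.
- large_pedal (a joint): Angle of that pedal (rad): 0 up, 0.17 down at its stop, the pad's centre then 25 mm lower. A spring returns it: about 4 N at the pad to start, 8 N at the stop. A gate on the pedal blocks the chute; it clears the chute's floor only in the last fifth of the travel and rises with the pedal. The ball then needs about 0.4 s to roll past.
- large_ball: Larger coffee ball, dark brown, 38 mm in diameter, about 26 g; origin at its centre. It waits behind the gate, 65 mm to +x of the pad's centre. Released, it rolls to -x and stops at the chute's closed front end: about 5 mm to -x, 80 mm to +y and 15 mm above the pad's top centre.
- small_pedal (a joint): Pedal of the other dispenser, alike in all but its smaller ball (26 mm); 0 up, 0.17 down. To be left alone.
There are look-alikes about, which are no part of the job. What is shaped like the large_ball but blue, orange or white is not meant.

How it is judged:
By the outcome, as a careful person would: the job done as asked, in the order asked, and still so for the second after the job is handed in, with the robot touching nothing.
It also fails if it takes over 32 s, if anything falls off the work surface, if the arm or the gripper's body presses on something with over 40 N, if the wrist force passes 120 N, or if a joint passes its speed limit or range.

### The arm

A 6-joint arm with a two-finger parallel gripper is mounted at the origin on the work surface. World frame = base frame: x ahead of the robot, y to its left, z up, the work surface at z = 0. Lengths are in m, angles in rad, forces in N, time in s.
With the tool pointing down it reaches from about 0.35 to 0.975 m from the base axis. Payload 4.9 kg.
Tool frame: the origin (TCP) lies midway between the tips of the shut fingers; the grasp point (between the pads) lies ctrl.tcp_to_grasp behind it (ctrl.tcp_to_grasp is the distance from the TCP to the grasp point, in m); z points along the fingers, y is the direction in which the jaws open and shut (so a half turn about z gives the same grasp; the last joint's range is limited). The gripper opens to 85 mm and grips with 20 to 120 N. Pads are 22 mm wide; open, the fingers measure 114 mm over their backs; the gripper's body (76 mm by 85 mm) begins 54 mm behind the grasp point. The pads swing forward as they close: fully open they stand 13 mm farther back than shut.
Start: joints at [-1.37, 0.053, 1.613, -0, 1.476, -0.119], TCP at [0.196, -0.593, 0.208] pointing down, gripper open.
Joint ranges: [-3.01, 3.01], [-1.01, 2.22], [0.06, 2.58], [-1.02, 4.17], [0.09, 2.62], [-3.14, 3.14]. Speed limits (rad/s): [2.57, 2.57, 3.14, 3.14, 3.14, 3.14].

### API

Orientations are given as a rotation vector (axis times angle).
In Python, from station import ctrl, get_image, calibration, finish_job, models gives the robot as it stands.
- The arm moves only by the shell command python3 -m creep 'ROWS' [FORCE]. ROWS is JSON, a list of rows, each a list of 7 numbers: the opening, from 0 (shut) to 1 (fully open), then the shift along the tool's x, y, z in m, then the turn, a rotation vector about the tool's x, y, z in degrees. A call has 1 to 20 rows; each row shifts and turns the commanded pose from where the row before left it, along the tool's axes as they then stand; what a row does not reach is not made up. A row lasts 1/10 s, in which the tool goes at most 50 mm and 8.59 degrees, less where a joint would pass 70% of its speed; a pose out of reach is approached as far as the arm can. A call with a gripper value outside its range is refused whole. The fingers move at their own pace and stop on an object; FORCE is the grip in N (left out, the last holds). Time passes only in rows, so rows that do not move let the fingers close. It gives the time, the measured TCP pose, the force and the opening at its end, in the units of the state.
- ctrl.get_obs(): the state, without advancing time (a new reading comes with each control period).
- get_image(name): name is "scene" or "top"; returns the picture (400x640x3 uint8, red, green, blue); there is no depth.
- calibration(name): a dict with "mtx" (3x3 intrinsics, pixels), "R" (3x3) and "t" (3): a world point X has camera coordinates R X + t. Camera axes: x right, y down, z forward; pixel columns grow to the right and rows downward; lengths in m; the calibration is good to about 2 mm. A picture is of the moment at which its call begins. calibration takes no time and is no camera call.
- finish_job(): hands the job in, once; it reports no verdict.
Trained networks look in the newest picture that a camera, given by its name, has taken for a name from the list of things; names that differ only in an ending like _2 or _b are one class to them, and where a whole thing is asked for, a point or a joint stands for the part that bears it (a point fixed in the world has none). Each returns a list of dicts, best first, with "conf" (0 to 1); they miss things now and then, are a little off and sometimes report something else, mostly with a low value. They report only what shows in the picture. A call takes as long as a camera call. They do not tell look-alikes from the thing itself.
- models.search_frame(camera, name): "extent" ([left, top, right, bottom] in pixels, round what is visible of it).
The state is a dict: "t": time; "q": joint angles; "dq": joint speeds; "effort": joint torques, N m; "tool_pos": TCP position; "tool_rot": TCP orientation; "contact_force": force on the tool from outside, world axes, zero at the start; "wrist_torque": the same for the moment, N m; "opening": finger opening in m.
Only numpy, scipy, OpenCV 4.12 (cv2) and the standard library are available. Lean on these libraries where they do the work, as an engineer would, in place of code of your own. Each camera call takes 0.05 s, during which the arm holds its last target. There are 200 camera calls.

## Working session

There is one attempt and no reset: what is moved stays moved. The work goes in short steps, Python scripts to look and compute and a shell command to move; the robot and the scene stay as the last step left them, time stands still between calls to the robot, and variables do not carry over. Pictures are saved under pics/ and viewed, about 8 in all and at most 12, crops included, and the job is handed in when it is done.

```bash
mkdir -p pics
python3 - <<'E'
from station import *
import cv2
for c in("scene","top"):
    cv2.imwrite(f"pics/{c}0.png",get_image(c)[...,::-1])
    for n in("large_pad","large_pedal","large_ball","small_pedal"):
        print(c,n,[(round(d["conf"],2),[round(v) for v in d["extent"]]) for d in models.search_frame(c,n)])
    k=calibration(c);print(k["mtx"].round(1).tolist(),(-k["R"].T@k["t"]).round(3),k["R"].round(2).tolist())
o=ctrl.get_obs();print(o["t"],o["tool_pos"],o["tool_rot"],ctrl.tcp_to_grasp)
E
```

```text
scene large_pad []
scene large_pedal [(0.95, [198, 155, 237, 214])]
scene large_ball [(0.86, [238, 168, 262, 185]), (0.78, [286, 223, 304, 246]), (0.75, [296, 197, 314, 215]), (0.57, [313, 174, 330, 192])]
scene small_pedal [(0.66, [392, 194, 462, 264]), (0.31, [238, 167, 261, 186])]
[[434.0, 0.0, 315.7], [0.0, 434.0, 194.7], [0.0, 0.0, 1.0]] [1.114 0.158 0.624] [[-0.32, 0.95, -0.0], [0.64, 0.22, -0.73], [-0.7, -0.23, -0.68]]
top large_pad [(0.87, [389, 185, 452, 273])]
top large_pedal [(0.92, [388, 186, 457, 274])]
top large_ball [(0.76, [328, 194, 345, 209]), (0.71, [324, 266, 340, 285]), (0.69, [384, 223, 406, 241]), (0.58, [335, 231, 355, 249])]
top small_pedal [(0.72, [186, 190, 252, 272])]
[[431.2, 0.0, 321.8], [0.0, 431.2, 204.6], [0.0, 0.0, 1.0]] [ 0.54  -0.025  0.904] [[0.02, -1.0, -0.01], [-1.0, -0.02, -0.07], [0.07, 0.01, -1.0]]
0.5 [ 0.1964858 -0.593281   0.2078934] [-3.10149229e+00 -5.00168599e-01  4.49952175e-06] 0.0187
```

View pics/scene0.png

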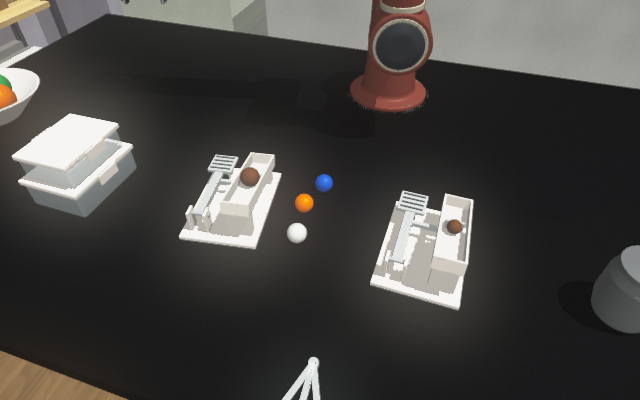

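View pics/top0.png

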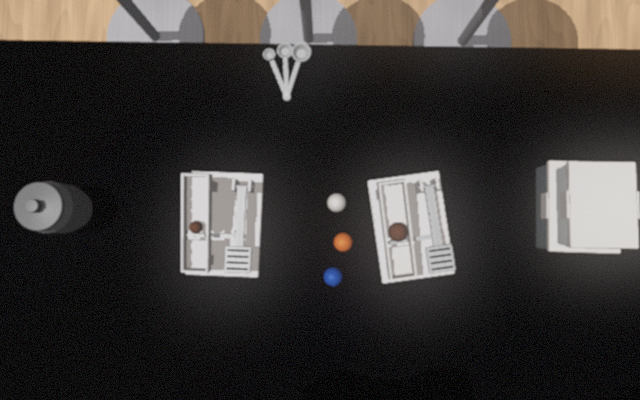

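The top view shows two dispensers. The large ball is at (398,231) on the right one, with its pad at about (440,258). The small ball is at (195,227) on the left one. I'll zoom in on the right one.

```bash
cat > h.py <<'E'
from station import *
import numpy as np
from scipy.spatial.transform import Rotation as Ro
def back(c,uv,z):
    k=calibration(c);C=-k["R"].T@k["t"]
    d=k["R"].T@np.linalg.inv(k["mtx"])@[*uv,1];return C+d*(z-C[2])/d[2]
def proj(c,X):
    k=calibration(c);p=k["mtx"]@(k["R"]@X+k["t"]);return p[:2]/p[2]
E
python3 - <<'E'
from h import *
import cv2
a=cv2.imread("pics/top0.png")[165:290,360:465];b=cv2.imread("pics/scene0.png")[140:255,175:290]
f=lambda i,s:cv2.resize(i,None,fx=s,fy=s,interpolation=2)
A=f(a,4);B=f(b,4);B=cv2.copyMakeBorder(B,0,A.shape[0]-B.shape[0],0,0,0)[:500] if A.shape[0]>B.shape[0] else B[:A.shape[0]]
P=back("top",(440,258),.052);b_=back("top",(398,231),.075)
print(P,b_,back("top",(368,180),.005),back("top",(383,282),.005),proj("scene",P),proj("scene",b_))
o=ctrl.get_obs();print(Ro.from_rotvec(o["tool_rot"]).as_matrix().round(3))
cv2.imwrite("pics/z.png",np.hstack([A,B]))
E
```

```text
[ 0.49616309 -0.2521169   0.052     ] [ 0.54724942 -0.16561608  0.075     ] [ 0.65331601 -0.11389644  0.005     ] [ 0.44222057 -0.14733463  0.005     ] [223.77239505 162.85668424] [249.93897547 178.02301977]
[[ 0.949  0.314 -0.   ]
 [ 0.314 -0.949  0.   ]
 [ 0.    -0.    -1.   ]]
```

View pics/z.png

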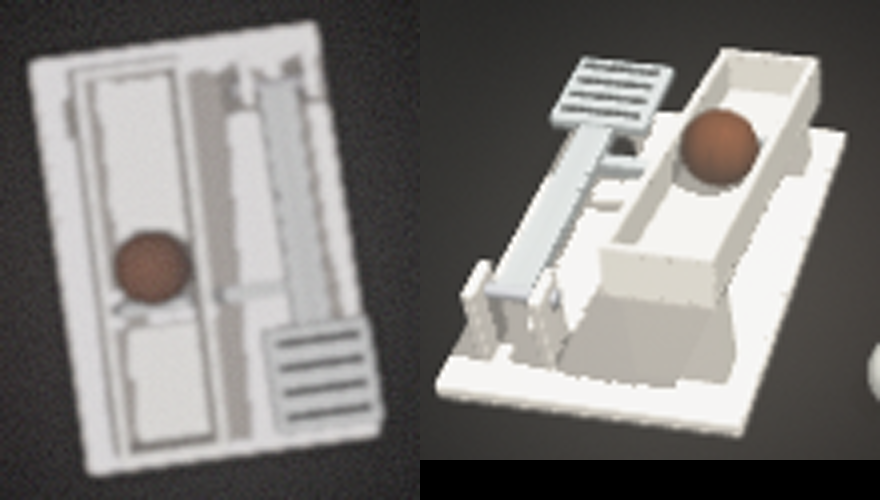

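The zoom puts the pad centre at top (441,259) and scene (223,163). Both give (0.494, -0.254), and the dispenser yaw is about 9°. The next move shuts the gripper and goes above the pad.

```bash
python3 -m creep '[[0,0.015,-0.009,0,0,0,0],[0,0.03,-0.0175,0,0,0,0],[0,0.03,-0.0175,0,0,0,0],[0,0.03,-0.0175,0,0,0,0],[0,0.03,-0.0175,0,0,0,0],[0,0.03,-0.0175,0,0,0,0],[0,0.03,-0.0175,0,0,0,0],[0,0.03,-0.0175,0,0,0,0],[0,0.03,-0.0175,0,0,0,0],[0,0.03,-0.0175,0,0,0,0],[0,0.03,-0.0175,0,0,0,0],[0,0.03,-0.0175,0,0,0,0],[0,0.03,-0.0175,0,0,0,0],[0,0.015,-0.009,0,0,0,0],[0,0,0,0,0,0,4.6],[0,0,0,0,0,0,4.6],[0,0,0,0.03,0,0,0],[0,0,0,0.03,0,0,0],[0,0,0,0.02,0,0,0],[0,0,0,0,0,0,0]]' 40
python3 - <<'E'
from h import *
import cv2
o=ctrl.get_obs();R=Ro.from_rotvec(o["tool_rot"]).as_matrix();p=o["tool_pos"]
print(o["t"],p,R.round(3).tolist(),o["opening"],R.T@(np.array([.494,-.254,.052])-p))
s=get_image("scene");t=get_image("top")
f=lambda i:cv2.resize(i,None,fx=3.4,fy=3.4,interpolation=2)
cv2.imwrite("pics/a.png",np.hstack([f(t[165:290,360:475]),f(s[110:235,175:290])])[...,::-1])
E
```

```text
t: 2.5
tool_pos: [0.4928, -0.2517, 0.124]
tool_rot: [-3.127, -0.25, 0.009]
contact_force: [-0.2, -0.1, -0.9]
opening: 0.0001
2.5 [ 0.49277213 -0.25173147  0.12401822] [[0.987, 0.159, -0.006], [0.159, -0.987, 0.004], [-0.005, -0.005, -1.0]] 0.00011756417818957112 [0.00121936 0.00281667 0.07199901]
```

View pics/a.png

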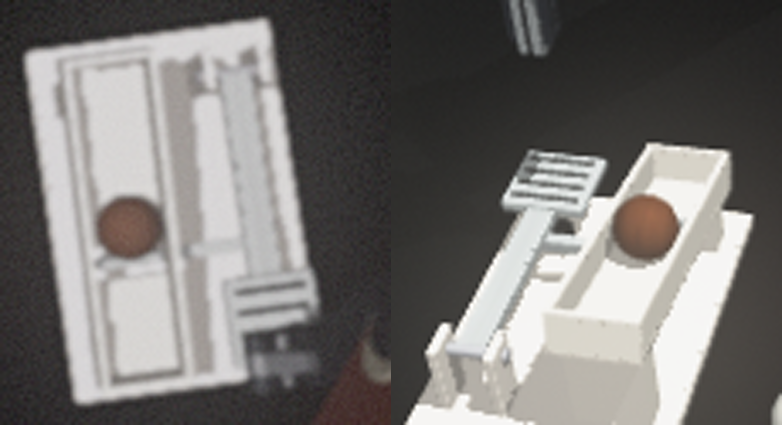

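The tool is above the pad, with its tip at about scene (217,125) and top (444,272). I'll check that against the projected TCP.

Run:
```python
from h import *
o=ctrl.get_obs();p=o["tool_pos"];print(p,proj("scene",p),proj("top",p),proj("scene",[.494,-.254,.052]),proj("top",[.494,-.254,.052]))
```

```text
[ 0.4950991  -0.25361649  0.12823722] [217.82230123 132.34656206] [452.2414473  261.07532456] [223.44527292 162.07124315] [440.96170681 259.1287798 ]
```

Run:
```python
from h import *
import cv2
for i in range(4):
    t=get_image("top");o=ctrl.get_obs();print(o["t"],o["tool_pos"],o["q"].round(4) if hasattr(o["q"],"round") else o["q"],o["contact_force"])
s=get_image("scene");p=o["tool_pos"]
g=lambda i:(255*(i/255.)**.45).astype(np.uint8)
def c(i,n,x,y,w,h):
    i=cv2.resize(g(i[y:y+h,x:x+w]),None,fx=3,fy=3,interpolation=2)
    u=((proj(n,p)-[x,y]+.5)*3).astype(int);cv2.drawMarker(i,tuple(map(int,u)),(0,255,0),0,12);return i
cv2.imwrite("pics/b.png",np.hstack([c(t,"top",390,170,130,190),c(s,"scene",165,20,130,190)])[...,::-1])
```

```text
2.65 [ 0.49575644 -0.25422666  0.12939989] [-6.0750e-01 -4.8600e-02  1.8483e+00  2.0000e-04  1.3399e+00  8.0370e-01] [-0.09733073 -0.18665113  0.39801556]
2.7 [ 0.4960469  -0.25457405  0.12991974] [-6.0770e-01 -4.8800e-02  1.8476e+00  1.0000e-04  1.3398e+00  8.0360e-01] [ 0.23343412 -0.02115438 -0.99575588]
2.75 [ 0.49612863 -0.25473926  0.13007135] [-6.0780e-01 -4.8900e-02  1.8474e+00  1.0000e-04  1.3396e+00  8.0360e-01] [-0.61940563  0.11908661  0.97583352]
2.8 [ 0.4960647  -0.25477312  0.12994812] [-6.0790e-01 -4.8800e-02  1.8475e+00  1.0000e-04  1.3396e+00  8.0350e-01] [-0.23242172  0.33602016  0.40253755]
```

View pics/b.png

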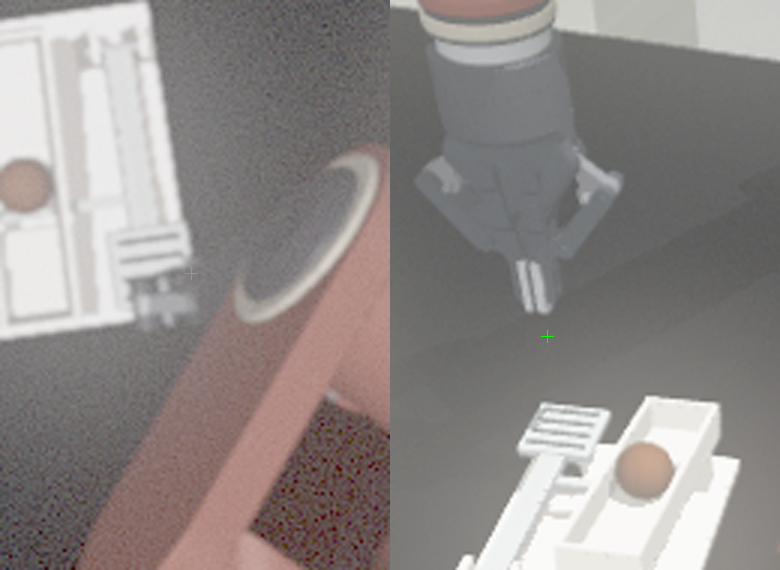

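Run:
```python
from h import *
import cv2
P=[ (lambda k:k["mtx"]@np.c_[k["R"],k["t"]])(calibration(c)) for c in("top","scene")]
def tri(a,b):
    X=cv2.triangulatePoints(P[0],P[1],np.float64(a).reshape(2,1),np.float64(b).reshape(2,1))[:,0];X=X[:3]/X[3]
    print(X.round(4),(proj("top",X)-a).round(1),(proj("scene",X)-b).round(1))
tri((440,272),(214,124));tri((445,272),(214,124));tri((450,272),(214,124))
tri((441,259),(223.3,163.5)); tri((398,231),(249.5,176.7))
for z in(.1,.13,.16,.2):print(z,back("scene",(214,124),z).round(3),back("top",(445,272),z).round(3))
```

```text
[ 0.4853 -0.2447  0.1426] [ 9.6 -4.8] [9.1 0.4]
[ 0.4832 -0.2506  0.14  ] [ 7.5 -3.7] [7.1 0.4]
[ 0.4812 -0.2564  0.1376] [ 5.4 -2.6] [5.1 0.4]
[ 0.494  -0.2551  0.0479] [-0.  0.] [-0. -0.]
[ 0.5474 -0.1655  0.0785] [ 0.3 -0.1] [0.3 0. ]
0.1 [ 0.434 -0.3    0.1  ] [ 0.473 -0.249  0.1  ]
0.13 [ 0.473 -0.273  0.13 ] [ 0.476 -0.24   0.13 ]
0.16 [ 0.512 -0.247  0.16 ] [ 0.478 -0.232  0.16 ]
0.2 [ 0.564 -0.212  0.2  ] [ 0.482 -0.221  0.2  ]
```

The visible tip doesn't match the projection, and the two rays don't meet. I'll difference the new pictures against the first ones to see exactly what the gripper covers.

Run:
```python
from h import *
import cv2
p=ctrl.get_obs()["tool_pos"]
out=[]
for n,(x,y,w,h) in(("top",(415,235,65,65)),("scene",(185,80,65,65))):
    im=np.mean([get_image(n).astype(float) for _ in range(6)],0)
    i=np.clip(255*(im/255)**.4*1.3-60,0,255).astype(np.uint8)
    d=np.clip(np.abs(im-cv2.imread(f"pics/{n}0.png")[...,::-1]).max(2)*6,0,255).astype(np.uint8)
    for j in(i,cv2.cvtColor(d,8)):
        j=cv2.resize(j[y:y+h,x:x+w],None,fx=6,fy=6,interpolation=0)
        for q in(p,p-[0,0,p[2]-.052]):
            u=(proj(n,q)-[x,y]+.5)*6;cv2.drawMarker(j,tuple(map(int,u)),(0,255,0),0,14)
        out.append(j)
im=np.vstack([np.hstack(out[:2]),np.hstack(out[2:])])
cv2.imwrite("pics/c.png",cv2.resize(im,(600,600))[...,::-1])
```

```text
(no output)
```

View pics/c.png

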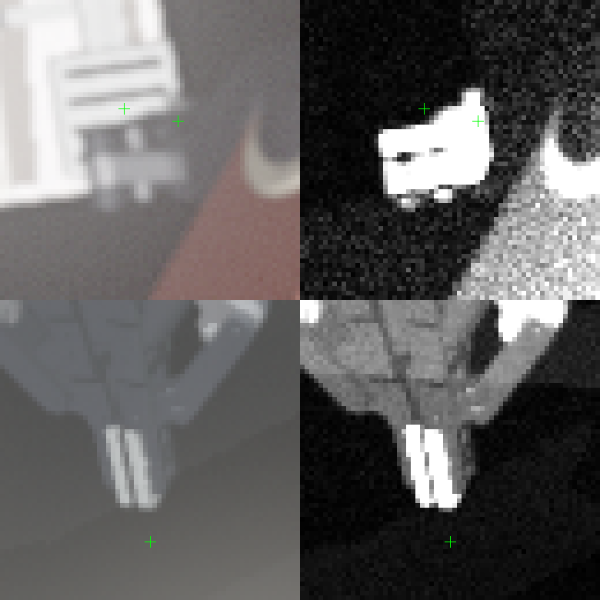

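Run:
```python
from h import *
import cv2
out=[]
for n,(x,y,w,h) in(("top",(370,150,190,190)),("scene",(150,10,190,190))):
    im=np.mean([get_image(n).astype(float) for _ in range(8)],0)
    i=np.clip(255*(im/255)**.3*1.6-130,0,255).astype(np.uint8)
    d=np.clip(np.abs(im-cv2.imread(f"pics/{n}0.png")[...,::-1]).max(2)*5,0,255).astype(np.uint8)
    for j in(i,cv2.cvtColor(d,8)):
        out.append(cv2.resize(j[y:y+h,x:x+w],None,fx=2,fy=2,interpolation=0)[:300 if n=="top" else None])
im=np.vstack([np.hstack(out[:2])[:300],np.hstack(out[2:])[80:]])
cv2.imwrite("pics/d.png",im[...,::-1]);print(im.shape)
```

```text
(600, 760, 3)
```

View pics/d.png

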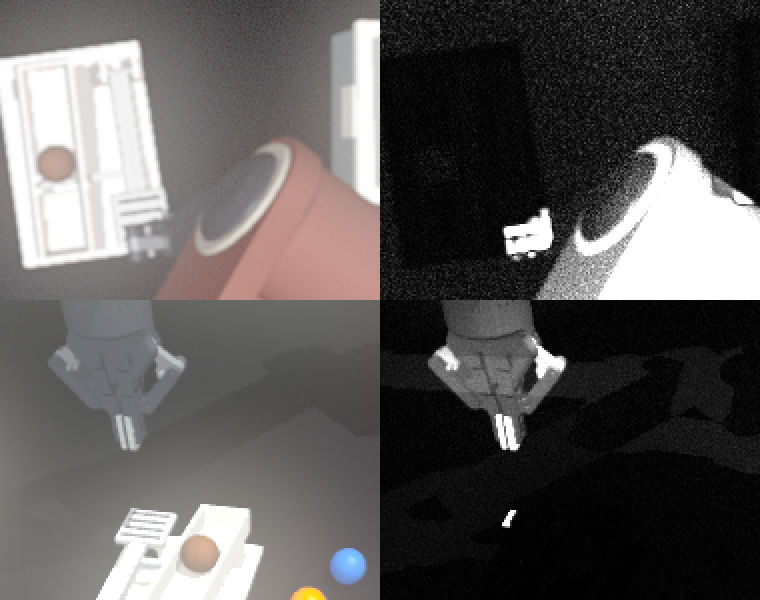

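In the top view the gripper is dark against the black bar, and the patch over the pad is its left knuckle at about (433,268). In the scene view the visible tip at (215,124) sits along the finger axis, roughly 18 mm short of the nominal TCP. I'll move down just short of contact and look again.

```bash
python3 -m creep '[[0,0,0,0.01,0,0,0],[0,0,0,0.02,0,0,0],[0,0,0,0.02,0,0,0],[0,0,0,0.01,0,0,0],[0,0,0,0.0,0,0,0],[0,0,0,0,0,0,0]]'
python3 - <<'E'
from h import *
import cv2
s=np.mean([get_image("scene").astype(float) for _ in range(2)],0);o=ctrl.get_obs();p=o["tool_pos"];print(o["t"],p,o["contact_force"],proj("scene",p))
i=np.clip(255*(s/255)**.5,0,255).astype(np.uint8)[100:220,175:285]
i=cv2.resize(i,None,fx=5,fy=5,interpolation=2);u=(proj("scene",p)-[175,100]+.5)*5
cv2.drawMarker(i,tuple(map(int,u)),(0,255,0),0,14)
cv2.imwrite("pics/e.png",i[...,::-1])
E
```

```text
t: 4.85
tool_pos: [0.4952, -0.2544, 0.0681]
tool_rot: [3.132, 0.25, 0.0]
contact_force: [0.4, 0.8, 0.6]
opening: 0.0
4.95 [ 0.49582554 -0.25477383  0.06914509] [ 0.00624311  0.46964161 -0.31600832] [221.51242162 156.04970963]
```

View pics/e.png

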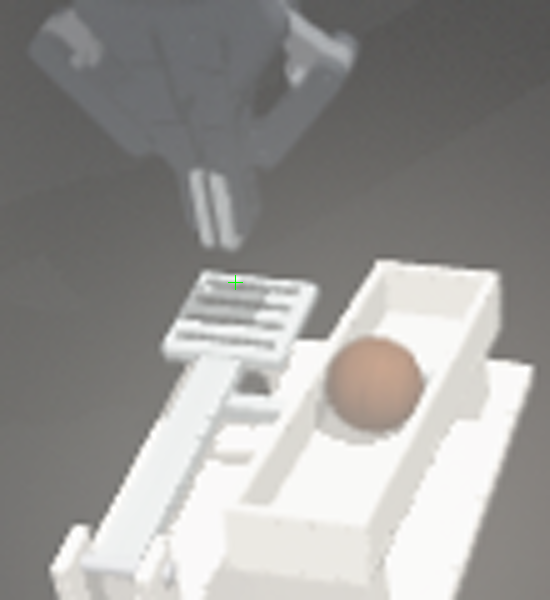

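Run:
```python
from h import *
import cv2
uv=(175+222/5-.5,100+247/5-.5);print(uv)
for z in(.06,.069,.078,.087):print(z,back("scene",uv,z))
t=np.mean([get_image("top").astype(float) for _ in range(4)],0);o=ctrl.get_obs();p=o["tool_pos"];R=Ro.from_rotvec(o["tool_rot"]).as_matrix()
i=np.clip(255*(t/255)**.35*1.4-80,0,255).astype(np.uint8)[225:305,410:500]
i=cv2.resize(i,None,fx=7,fy=7,interpolation=2)
def m(q,c):
    u=(proj("top",q)-[410,225]+.5)*7;cv2.drawMarker(i,tuple(map(int,u)),c,0,14)
m(p,(0,255,0));m(p+R@[0,-.0145,0],(255,255,0));m(p+R@[0,-.06,-.09],(0,0,255));m(p+R@[0,0,-.073],(255,0,0))
cv2.imwrite("pics/f.png",i[...,::-1])
```

```text
(218.9, 148.9)
0.06 [ 0.46486586 -0.27866608  0.06      ]
0.069 [ 0.4752287  -0.27169332  0.069     ]
0.078 [ 0.48559153 -0.26472055  0.078     ]
0.087 [ 0.49595436 -0.25774779  0.087     ]
```

View pics/f.png

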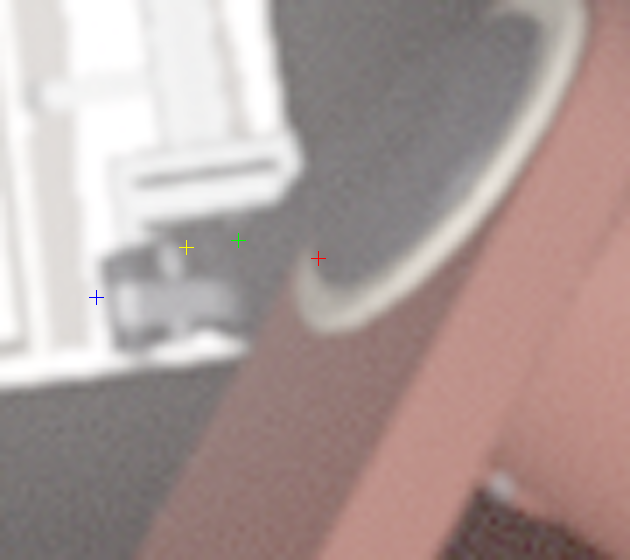

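The top view shows the knuckle where it should be for the reported x and y, and the scene ray meets that x,y at z of about 0.087. So the position is right and the fingertip is about 18 mm higher than nominal. I'll find contact by force.

```bash
python3 -m creep '[[0,0,0,0.01,0,0,0],[0,0,0,0.01,0,0,0],[0,0,0,0.005,0,0,0]]'; python3 -m creep '[[0,0,0,0.005,0,0,0],[0,0,0,0.005,0,0,0]]'; python3 -m creep '[[0,0,0,0.005,0,0,0],[0,0,0,0.0,0,0,0]]'
```

```text
t: 5.45
tool_pos: [0.494, -0.2535, 0.0409]
tool_rot: [-3.13, -0.25, 0.003]
contact_force: [0.0, -0.3, -0.7]
opening: -0.0005
t: 5.65
tool_pos: [0.4948, -0.2541, 0.0321]
tool_rot: [-3.131, -0.25, 0.001]
contact_force: [-0.1, -0.5, 1.6]
opening: 0.0
t: 5.85
tool_pos: [0.495, -0.2543, 0.0277]
tool_rot: [-3.131, -0.25, 0.001]
contact_force: [-2.9, 0.4, 3.9]
opening: -0.0001
```

Contact came at a TCP z of about 0.034, as expected. Next I press toward the stop, which should be near 0.009.

```bash
python3 -m creep '[[0,0,0,0.005,0,0,0],[0,0,0,0.005,0,0,0],[0,0,0,0.004,0,0,0],[0,0,0,0,0,0,0]]'; python3 -m creep '[[0,0,0,0.003,0,0,0],[0,0,0,0,0,0,0]]'; python3 -m creep '[[0,0,0,0.002,0,0,0],[0,0,0,0,0,0,0]]'
```

```text
t: 6.25
tool_pos: [0.4957, -0.2546, 0.0141]
tool_rot: [3.131, 0.25, 0.002]
contact_force: [-1.0, 0.3, 5.9]
opening: 0.0002
t: 6.45
tool_pos: [0.4958, -0.2546, 0.0114]
tool_rot: [3.131, 0.25, 0.003]
contact_force: [0.1, 0.7, 6.2]
opening: 0.0
t: 6.65
tool_pos: [0.496, -0.2546, 0.0097]
tool_rot: [3.131, 0.25, 0.003]
contact_force: [0.3, 2.4, 7.0]
opening: -0.0002
```

```bash
python3 -m creep '[[0,0,0,0.002,0,0,0],[0,0,0,0,0,0,0]]'; python3 -m creep '[[0,0,0,0.002,0,0,0],[0,0,0,0,0,0,0]]'
```

```text
t: 6.85
tool_pos: [0.4961, -0.2546, 0.0078]
tool_rot: [3.131, 0.25, 0.004]
contact_force: [-1.2, 1.1, 7.4]
opening: -0.0001
t: 7.05
tool_pos: [0.4963, -0.2546, 0.0059]
tool_rot: [3.131, 0.25, 0.004]
contact_force: [0.2, 2.3, 6.6]
opening: 0.0001
```

```bash
python3 -m creep '[[0,0,0,0.0015,0,0,0],[0,0,0,0,0,0,0]]'; python3 -m creep '[[0,0,0,0.0015,0,0,0],[0,0,0,0,0,0,0]]'
python3 - <<'E'
from h import *
import cv2
s=get_image("scene");cv2.imwrite("pics/g.png",cv2.resize(s[100:220,175:285],None,fx=5,fy=5,interpolation=2)[...,::-1]);print(ctrl.get_obs()["contact_force"])
E
```

```text
t: 7.25
tool_pos: [0.4964, -0.2545, 0.0049]
tool_rot: [3.131, 0.25, 0.004]
contact_force: [-0.9, 2.5, 8.4]
opening: 0.0001
t: 7.45
tool_pos: [0.4965, -0.2546, 0.0045]
tool_rot: [3.131, 0.25, 0.003]
contact_force: [-3.7, 4.1, 15.3]
opening: 0.0002
[-4.5196586   4.96985664 14.84983783]
```

View pics/g.png

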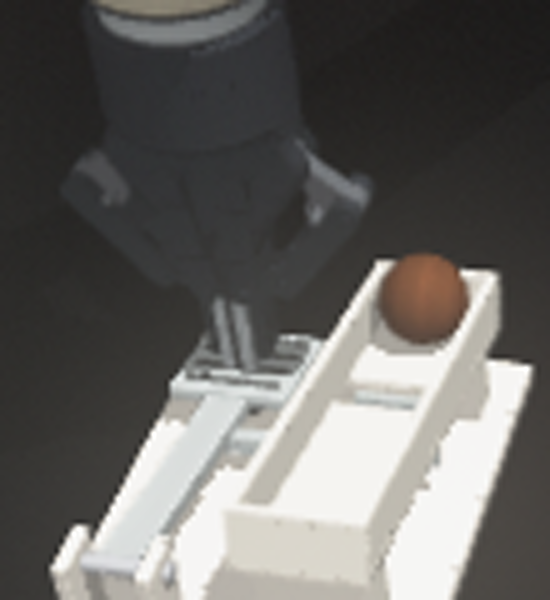

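The pedal is at its stop (force jumped to 15 N) and the ball is in the front pocket, at about (424,298) in the crop. I'll hold for another second or so and then lift.

```bash
python3 -m creep '[[0,0,0,0.0005,0,0,0],[0,0,0,0,0,0,0],[0,0,0,0,0,0,0],[0,0,0,0,0,0,0],[0,0,0,0,0,0,0],[0,0,0,0,0,0,0],[0,0,0,0,0,0,0],[0,0,0,0,0,0,0],[0,0,0,0,0,0,0],[0,0,0,0,0,0,0],[0,0,0,0,0,0,0]]'
python3 -m creep '[[0,0,0,-0.005,0,0,0],[0,0,0,-0.005,0,0,0],[0,0,0,-0.005,0,0,0],[0,0,0,-0.005,0,0,0],[0,0,0,-0.005,0,0,0],[0,0,0,-0.005,0,0,0],[0,0,0,-0.01,0,0,0],[0,0,0,-0.02,0,0,0],[0,0,0,-0.03,0,0,0],[0,0,0,-0.03,0,0,0],[0,0,0,-0.02,0,0,0],[0,0,0,0,0,0,0],[0,0,0,0,0,0,0],[0,0,0,0,0,0,0],[0,0,0,0,0,0,0]]'
python3 - <<'E'
from h import *
import cv2
s=get_image("scene");cv2.imwrite("pics/i.png",cv2.resize(s[90:310,170:490],None,fx=2.5,fy=2.5,interpolation=2)[...,::-1]);o=ctrl.get_obs();print(o["contact_force"],o["tool_pos"])
print(models.search_frame("scene","large_ball")[:3])
E
```

```text
t: 8.6
tool_pos: [0.4966, -0.2546, 0.0044]
tool_rot: [3.131, 0.25, 0.004]
contact_force: [-4.3, 5.0, 16.4]
opening: 0.0002
t: 10.1
tool_pos: [0.494, -0.2535, 0.1392]
tool_rot: [-3.129, -0.25, 0.004]
contact_force: [-0.7, -0.4, -0.1]
opening: 0.0002
[-0.22512815 -0.5714641  -0.32978854] [ 0.49414225 -0.25362817  0.13953481]
[{'extent': [250.2, 151.0, 270.2, 169.4], 'conf': 0.69}, {'extent': [287.4, 225.1, 302.3, 244.7], 'conf': 0.69}, {'extent': [295.7, 192.6, 314.6, 214.2], 'conf': 0.66}]
```

View pics/i.png

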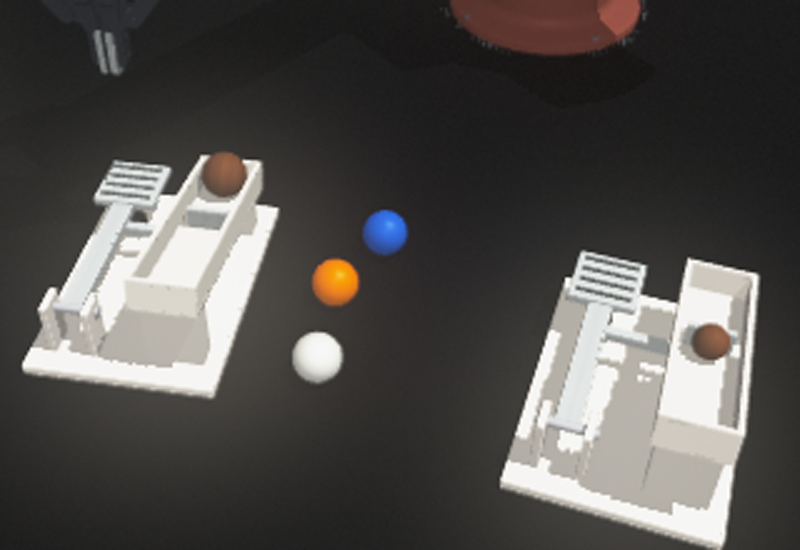

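The pedal is back up with its pad at (133,183). The large ball is in the front pocket at (224,174), the gate is closed behind it, and the other dispenser hasn't moved.

```bash
python3 -c "from station import *;print(finish_job())"
```

```text
the job is handed in; nothing more can be done
None
```

I pushed the larger-ball dispenser's pedal (on the robot's right) down to its stop, held it there for over a second, then let it come back up. I handed the job in at about 10 s of robot time.

- **Stop:** the force was about 8 N just before the stop, then jumped to about 15 N. It stayed near 16 N at most while held.
- **Last picture:** the pedal is back up, the large ball is in the front pocket with the gate raised behind it, and the other dispenser looks unchanged. The gripper hung clear at 0.14 m, with no contact force beyond noise.
- **Disagreement:** the shut fingertips looked about 18 mm higher than the reported tool position, so I went by the contact force for height. First contact came about 18 mm lower than the pad's given height, which fits.
- **Detector miss:** `models.search_frame` missed the pad in the scene view, so I measured it by eye in both pictures; the two agreed to about 4 mm.

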